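# Open the safety filler cap of the gauge-oil reservoir

## Task

Open the oil reservoir for refilling: press its red safety cap firmly down and, while it is pressed, turn it anticlockwise from the red dot to the green dot, then let go so that it springs up free of the neck. Then swing the raised cap aside on its pivoting carrier, until the filler mouth is completely uncovered. Leave everything else on the bench where it stands.

Things in the scene. Friction and masses are not known exactly. Their poses are not given: they have to be found in the camera images.
- reservoir: grey oil reservoir block, fixed to the bench, 60 mm high. Origin under the centre of its round filler neck, at bench level; z up. It reaches from 78 mm before the origin (-x, the side with the amber sight glass) to 138 mm behind it (+x), and 73 mm to each side. The carrier's upright pivot post stands at x = +95 mm, y = 0 of this frame; post and hub are 30 mm wide, up to 98 mm high
- mouth (a point): centre of the filler mouth, at the rim of the neck, 82 mm above the bench. Neck 62 mm wide outside, standing 22 mm out of the block
- cap_top (a point): centre of the flat top face of the round red safety cap, 84 mm across; face 102 mm above the bench as found. Across the face's middle stands a straight grip bar, 12 mm wide, 64 mm long, 14 mm high, leaving up to 36 mm of flat face on each side; pinch it, or stand on the face beside it and push it round. The point turns with the cap: y runs along the bar to the white pointer stripe
- pointer (a point): top of the grip bar, under the white pointer stripe, 26 mm from the cap's axis and 14 mm above the cap's top face; it points to the red dot on the carrier (reservoir +y side) when locked, and to the green dot (front, sight-glass side) when released
- handle (a point): middle of the free part of the carrier's black flat handle, 164 mm from the pivot axis, 88 mm above the bench; 16 mm wide, 7 mm high, projecting radially (to reservoir -x when shut). The carrier is a flat aluminium disc 104 mm across round the cap, 85 to 92 mm above the bench, 25 mm clear of the block. Push the handle's side to swing it
- cap_press (a joint): height of the cap, m: 0 locked as found, positive pressed down (stop at 0.007), -0.016 sprung up and free. A spring lifts it: 13 N to start pressing, 16.5 N at the bottom. It must be down by more than 4 mm (best 5 to 7 mm) before it can turn past 0.15 rad, and stay down until it is turned past 1.1 rad; when then let go it rises to -0.016
- cap_turn (a joint): turn of the cap, rad, anticlockwise seen from above positive: about 0 locked (red dot), 1.30 at the green dot, stop at 1.35. Turns easily (about 0.03 N m, plus friction) while pressed, and stays where it is left
- carrier (a joint): swing of the carrier about the pivot post, rad: 0 shut, growing clockwise seen from above (its handle moves to the reservoir's +y side); stop at 1.5. It is blocked until the cap has sprung up, then needs about 1 N at the handle and stays where it is left. The mouth is completely uncovered from 0.9 on
- oil_bottle: amber dropper bottle with a red tip, 35 mm wide, 112 mm high, loose; origin at its underside. To be left alone
- small_gauge: small pressure gauge lying on its back, 105 x 69 x 33 mm, loose; to be left alone
- mug: white tea mug with a blue band, 86 mm high, loose; to be left alone
- calculator: grey calculator, 128 x 78 x 14 mm, loose; to be left alone
- brush: small flat brush with wooden handle, 163 mm long, loose, at the back edge; to be left alone
- stapler: blue stapler, 118 mm long, 40 mm high, loose; to be left alone
- label_roll: white roll of labels, 68 mm wide, 30 mm high, loose; to be left alone

How it is judged:
On the way, in this order (a step that is already met when the one before it is completed fails the run):
1. the cap is turned while held pressed down (value of joint cap_press above 0.003 m and value of joint cap_turn above 0.4 rad).
2. the cap is turned to the green dot and has sprung up (value of joint cap_press below -0.012 m and value of joint cap_turn above 1 rad), for 0.1 s.
At the end, for the whole second after the job is handed in: the cap is released (turned more than 1.0 rad, sprung up at least 12 mm above its locked height), the carrier stands still, swung at least 0.9 rad aside, so that the filler mouth is completely uncovered (all of step 2 and value of joint carrier above 0.9 rad and velocity of joint carrier between -0.05 and 0.05 rad/s); the robot touches nothing.
It fails at once if the cap is forced round without being pressed (value of joint cap_turn between 0.3 and 0.9 rad and value of joint cap_press between -0.003 and 0.0015 m).
It fails at once if another thing on the bench is moved by more than 3 cm (distance of any of oil_bottle, small_gauge, mug, calculator, brush, stapler, label_roll from where it was at the start of the episode above 0.03 m).
It also fails if it takes over 45 s, if anything falls off the work surface, if the arm or the gripper's body presses on something with over 40 N, if the wrist force passes 120 N, or if a joint passes its speed limit or range.

## Robot

A 6-joint arm with a two-finger parallel gripper is mounted at the origin on the work surface; the furniture and walls round the work are solid. World frame = base frame: x ahead of the robot, y to its left, z up, the work surface at z = 0. Lengths are in m, angles in rad, forces in N, time in s.
With the tool pointing down it reaches from about 0.375 to 0.925 m from the base axis. Payload 5.7 kg.
Tool frame: the origin (TCP) lies at the centre of the arm's flange, where the gripper is bolted on; the fingertips stand 182 mm ahead of it and the grasp point (between the pads) lies 163 mm ahead of it; x points along the fingers, z is the direction in which the jaws open and shut, and the axes are right-handed (so a half turn about x gives the same grasp; the last joint's range is limited). The gripper opens to 88 mm and grips with 3 to 60 N. Pads are 20 mm wide; open, the fingers measure 115 mm over their backs; the gripper's body (75 mm by 178 mm) begins 61 mm behind the grasp point.
Start: joints at [1.146, 0.359, 1.51, -0, 1.272, -0.115], TCP at [0.183, 0.571, 0.405] pointing down, gripper open.
Joint ranges: [-2.97, 2.97], [-1.01, 2.36], [0.21, 2.38], [-0.96, 4.11], [0.2, 2.71], [-2.98, 2.98]. Speed limits (rad/s): [2.39, 2.39, 3.14, 3.14, 3.14, 3.14].

## Interface

Orientations are given as a rotation vector (axis times angle).
In Python, from station import bot, optics, job gives the robot as it stands.
- The arm moves only by the tool play_rows, never from a script. Its argument "series" is a list of rows, each a list of 3 entries, a list of its own where there are three numbers: the finger opening in m, from 0 to 0.0878, then the shift along the tool's x, y, z in m, then the turn, a rotation vector about the tool's x, y, z in rad. In form: [[fingers, [x, y, z], [wx, wy, wz]], ...]. A call has 1 to 20 rows; each row is the pose to reach, as a shift and turn from the pose measured when the call began, along the tool's axes at that moment; what a row does not reach only later rows make up. A row lasts 1/12 s, in which the tool goes at most 41.7 mm and 7.16 degrees, less where a joint would pass 70% of its speed; a pose out of reach is approached as far as the arm can. A call with a gripper value outside its range is refused whole. The fingers move at their own pace and stop on an object; "grip_force" is the grip in N (left out, the last holds). Time passes only in rows, so rows that repeat a pose let the fingers close. It gives the time, the measured TCP pose, the force and the opening at its end, in the units of the state.
- bot.get_state(): the state, without advancing time (a new reading comes with each control period).
- optics.get_image(name): name is "scene" or "top"; returns the picture (480x640x3 uint8, red, green, blue); there is no depth.
- optics.camera_params(name): a dict with "fov_y" (degrees; the focal length in pixels is half the picture's height over the tangent of half this angle, whatever the lens; pixels are square), "cx", "cy" (the principal point, pixels), "dist" ([k1, k2, p1, p2, k3] as OpenCV has them; the pictures are not rectified), "rvec" (rotation vector, rad) and "tvec" (3), from world to camera coordinates, as OpenCV has them. Camera axes: x right, y down, z forward; pixel columns grow to the right and rows downward; lengths in m; the calibration is good to about 2 mm. A picture is of the moment at which its call begins. camera_params takes no time and is no camera call.
- job.job_done(): hands the job in, once; it reports no verdict.
The state is a dict: "t": time; "joint_pos": joint angles; "qvel": joint speeds; "joint_torque": joint torques, N m; "eef_pos": TCP position; "orientation": TCP orientation; "force": force on the tool from outside, world axes, zero at the start; "torque": the same for the moment, N m; "width": finger opening in m.
Only numpy, scipy, OpenCV 4.12 (cv2) and the standard library are available. Lean on these libraries where they do the work, as an engineer would, in place of code of your own. Each camera call takes 0.05 s, during which the arm holds its last target.

## Working session

There is one attempt and no reset: what is moved stays moved. The work goes in short steps, Python scripts to look and compute and a tool call to move; the robot and the scene stay as the last step left them, time stands still between calls to the robot, and variables do not carry over. Pictures are saved under pics/ and viewed, and the job is handed in when it is done.

Besides the shell and the picture viewer there is one more tool, called by a JSON object that holds its "fn" and its "kwargs". play_rows: Moves the arm, as the interface text tells. Its arguments: {"type":"object","properties":{"series":{"type":"array","items":{"type":"array"}},"grip_force":{"type":"number"}},"required":["series"]}

```bash
ls; mkdir -p pics; python3 - <<'E'
from station import bot, optics, job
import cv2
for n in ("scene","top"):
    im=optics.get_image(n); cv2.imwrite(f"pics/{n}0.png",im[:,:,::-1]); print(n,optics.camera_params(n))
print(bot.get_state())
E
```

```text
pics
scene {'fov_y': 47.23761969353329, 'cx': 312.6290350724735, 'cy': 230.56248660859816, 'dist': array([-0.14578482,  0.        ,  0.        ,  0.        ,  0.        ]), 'rvec': array([ 2.24200566, -0.83933693,  0.33804403]), 'tvec': array([-0.52713255,  0.25971841,  1.38252512])}
top {'fov_y': 57.49420252360735, 'cx': 324.0530100063203, 'cy': 246.0681303873299, 'dist': array([-0.00998634,  0.        ,  0.        ,  0.        ,  0.        ]), 'rvec': array([ 2.10191151, -2.15647287,  0.17699519]), 'tvec': array([-0.15718467,  0.59492059,  1.18330291])}
{'t': 0.1, 'joint_pos': array([ 1.14589640e+00,  3.59435790e-01,  1.51128212e+00, -1.86496147e-05,
        1.27249158e+00, -1.15093891e-01]), 'qvel': array([-0.00022891, -0.00272428, -0.00251068,  0.00074987,  0.00061411,
       -0.00088006]), 'joint_torque': array([ 3.40668294e-05, -5.16356134e+01, -2.71404469e+01,  6.77327695e-02,
        2.78300315e-02, -4.60397314e-05]), 'eef_pos': array([0.1828052 , 0.57115405, 0.40390774]), 'orientation': array([-0.97889598,  1.34141469,  0.97754794]), 'force': array([-0.01339026, -0.21410659, -0.47132231]), 'torque': array([-0.03359546, -0.0461804 ,  0.0162046 ]), 'width': 0.08742980636391358}
```

View pics/scene0.png

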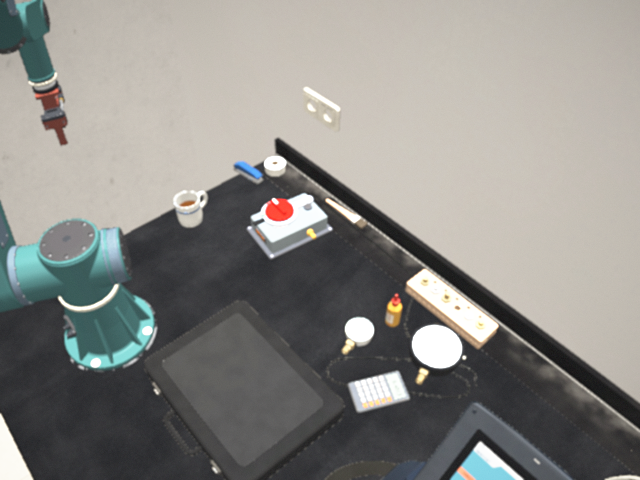

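View pics/top0.png

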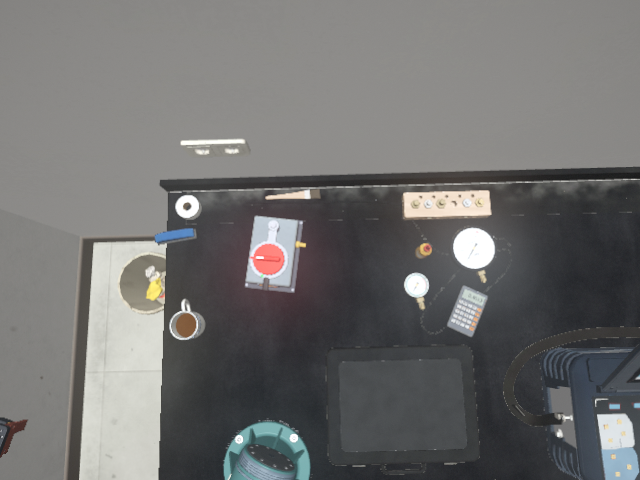

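The scene view has the reservoir near (290,225) and the top view near (272,253). The cap is at about (268,260) in the top view, and its white pointer stripe points left (+y). I'll zoom in and measure.

```bash
cat > h.py <<'E'
import numpy as np, cv2
from scipy.spatial.transform import Rotation as R
from station import bot, optics, job
def cam(n):
    p=optics.camera_params(n); f=240/np.tan(np.radians(p['fov_y']/2))
    K=np.array([[f,0,p['cx']],[0,f,p['cy']],[0,0,1]]); return K,np.array(p['dist']),np.array(p['rvec']),np.array(p['tvec'])
def ray(n,uv):
    K,d,r,t=cam(n); u=cv2.undistortPoints(np.array(uv,float).reshape(-1,1,2),K,d).reshape(-1,2)
    M=cv2.Rodrigues(r)[0]; return -M.T@t, np.c_[u,np.ones(len(u))]@M
def onz(n,uv,z):
    c,D=ray(n,uv); return c+D*((z-c[2])/D[:,2])[:,None]
def proj(n,P):
    K,d,r,t=cam(n); return cv2.projectPoints(np.array(P,float).reshape(-1,1,3),r,t,K,d)[0].reshape(-1,2)
def shot(n,name,box=None,s=1):
    im=np.ascontiguousarray(optics.get_image(n)[:,:,::-1]); o=im
    if box: x0,y0,x1,y1=box; o=cv2.resize(im[y0:y1,x0:x1],None,fx=s,fy=s,interpolation=cv2.INTER_CUBIC)
    cv2.imwrite(f"pics/{name}.png",o); return im
def red(im):
    h=cv2.cvtColor(im,cv2.COLOR_BGR2HSV); return (((h[...,0]<8)|(h[...,0]>172))&(h[...,1]>150)&(h[...,2]>110)).astype(np.uint8)
E
python3 - <<'E'
from h import *
im=cv2.imread("pics/top0.png"); cv2.imwrite("pics/topz.png",cv2.resize(im[200:310,230:320],None,fx=5.4,fy=5.4,interpolation=cv2.INTER_CUBIC))
im2=cv2.imread("pics/scene0.png"); cv2.imwrite("pics/scenez.png",cv2.resize(im2[180:265,235:345],None,fx=7,fy=7,interpolation=cv2.INTER_CUBIC))
for n,i in(("top",im),("scene",im2)):
    k,l,s,c=cv2.connectedComponentsWithStats(red(i))
    for j in range(1,k):
        if s[j,4]>60: print(n,s[j],c[j],onz(n,c[j],.102).round(4))
E
```

```text
scene [266 198  27  23 442] [279.1561086  210.02941176] [[ 0.552  -0.0247  0.102 ]]
```

```bash
sleep 0.1
```

```text
(no output)
```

View pics/topz.png

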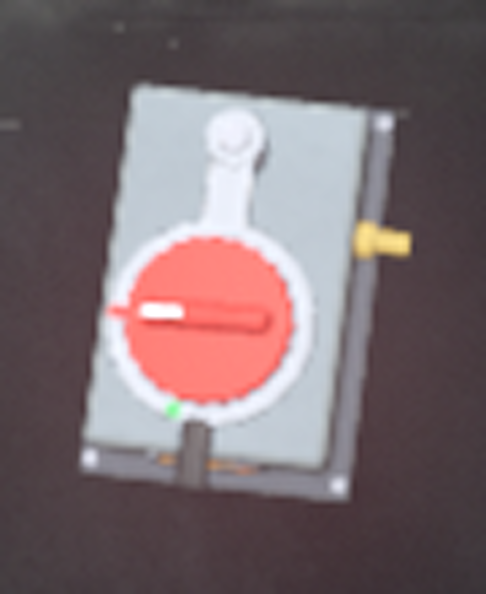

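View pics/scenez.png

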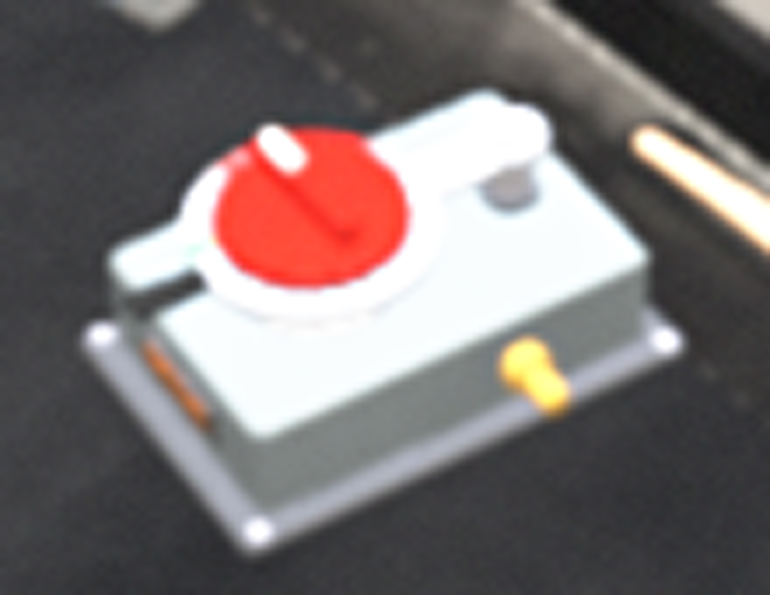

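```bash
python3 - <<'E'
from h import *
im=cv2.imread("pics/top0.png"); 
h=cv2.cvtColor(im,cv2.COLOR_BGR2HSV)
m=(((h[...,0]<8)|(h[...,0]>172))&(h[...,1]>110)&(h[...,2]>180)).astype(np.uint8)
m[:, :230]=0;m[:,320:]=0;m[:200]=0;m[310:]=0
m=cv2.morphologyEx(m,cv2.MORPH_CLOSE,np.ones((5,5)));m=cv2.morphologyEx(m,cv2.MORPH_OPEN,np.ones((5,5)))
c=max(cv2.findContours(m,0,1)[0],key=cv2.contourArea); e=cv2.fitEllipse(c);print(e)
P=onz("top",[e[0]],.102)[0];print("cap",P)
pts={'piv':(235,137,.098),'stripe':(162,312,.116),'barend':(265,321,.116),'green':(173,411,.092),'reddot':(117,312,.092),'handle':(195,455,.0915),'blk_bl':(85,443,.06),'blk_tl':(135,86,.06),'blk_tr':(367,107,.06),'blk_br':(328,467,.06)}
q={k:onz("top",[(230+(a+.5)/5.4-.5,200+(b+.5)/5.4-.5)],z)[0] for k,(a,b,z) in pts.items()}
for k,v in q.items(): print(k,v.round(4))
d=q['piv']-P;print('axis',np.hypot(*d[:2]),np.degrees(np.arctan2(d[1],d[0])))
# block-based
e1=q['blk_tl']-q['blk_bl'];e2=q['blk_tr']-q['blk_br'];print([np.degrees(np.arctan2(v[1],v[0])) for v in(e1,e2)],[np.linalg.norm(v) for v in(e1,e2)])
d=q['stripe']-q['barend'];print('bar',np.degrees(np.arctan2(d[1],d[0])))
# triangulate cap via scene: fit ellipse
i2=cv2.imread("pics/scene0.png");m=red(i2);m[265:]=0;m[:180]=0
m=cv2.morphologyEx(m,cv2.MORPH_CLOSE,np.ones((7,7)))
k,l,s,cc=cv2.connectedComponentsWithStats(m);j=1+np.argmax(s[1:,4]);e=cv2.fitEllipse(max(cv2.findContours((l==j).astype(np.uint8),0,1)[0],key=cv2.contourArea));print(e,onz("scene",[e[0]],.1))
print('proj of cap in scene',proj("scene",[P]))
for k,v in {'mug':(185,325),'stap':(175,236),'roll':(187,207),'brush':(290,195)}.items(): print(k,onz("top",[v],.03)[0].round(3))
E
```

```text
((268.1800842285156, 258.8184509277344), (28.977415084838867, 29.84902000427246), 75.11797332763672)
cap [ 0.55093111 -0.02143026  0.102     ]
piv [ 0.6447 -0.0347  0.098 ]
stripe [ 5.534e-01 -4.000e-04  1.160e-01]
barend [ 0.5476 -0.0512  0.116 ]
green [ 0.5069 -0.0023  0.092 ]
reddot [0.5576 0.0259 0.092 ]
handle [ 0.4847 -0.0131  0.0915]
blk_bl [0.495  0.0476 0.06  ]
blk_tl [0.6821 0.0224 0.06  ]
blk_tr [ 0.6675 -0.0994  0.06  ]
blk_br [ 0.4796 -0.0767  0.06  ]
axis 0.09470565877583001 -8.050935438301028
[np.float64(-7.6810094168415315), np.float64(-6.879474635818998)] [np.float64(0.18878383455679465), np.float64(0.18928574727347205)]
bar 83.48297592756295
((278.908935546875, 209.43817138671875), (21.679609298706055, 26.052410125732422), 87.87443542480469) [[ 0.55418242 -0.02066022  0.1       ]]
proj of cap in scene [[278.14528661 209.58666783]]
mug [0.381 0.221 0.03 ]
stap [0.635 0.258 0.03 ]
roll [0.721 0.225 0.03 ]
brush [ 0.749 -0.076  0.03 ]
```

```bash
cat >> h.py <<'E'
def goal(pos,yaw,up=None):
    # tool x down, jaw axis z at given yaw (deg) in the bench plane; prints shift/turn in tool axes
    s=bot.get_state(); R0=R.from_rotvec(s['orientation']).as_matrix()
    z=np.array([np.cos(np.radians(yaw)),np.sin(np.radians(yaw)),0]); x=np.array([0,0,-1.]); M=np.c_[x,np.cross(z,x),z]
    return (R0.T@(np.array(pos)-s['eef_pos'])).round(4), R.from_matrix(R0.T@M).as_rotvec().round(4)
def st():
    s=bot.get_state(); R0=R.from_rotvec(s['orientation']).as_matrix()
    print('t',round(s['t'],2),'pos',s['eef_pos'].round(4),'F',s['force'].round(1),'T',s['torque'].round(2),'w',round(s['width'],4),'q',s['joint_pos'].round(2),'xax',R0[:,0].round(3),'jawyaw',np.degrees(np.arctan2(R0[1,2],R0[0,2])).round(2))
E
python3 - <<'E'
from h import *
st()
print(R.from_rotvec(bot.get_state()['orientation']).as_matrix().round(3))
for yw in (-7.5,172.5): print(yw,goal([.5515,-.021,.36],yw))
E
```

```text
t 0.1 pos [0.1828 0.5712 0.4039] F [-0.  -0.2 -0.5] T [-0.03 -0.05  0.02] w 0.0874 q [ 1.15  0.36  1.51 -0.    1.27 -0.12] xax [-0.001 -0.001 -1.   ] jawyaw 72.25
[[-0.001 -0.952  0.305]
 [-0.001  0.305  0.952]
 [-1.     0.    -0.002]]
-7.5 (array([ 0.0445, -0.5317, -0.4515]), array([ 1.3919e+00, -1.5000e-03,  1.0000e-03]))
172.5 (array([ 0.0445, -0.5317, -0.4515]), array([-1.7497e+00, -1.0000e-03, -1.5000e-03]))
```

{"fn": "play_rows", "kwargs": {"series": [[0.05, [0.002, -0.03, -0.025], [0.08, 0, 0]], [0.05, [0.005, -0.06, -0.05], [0.16, 0, 0]], [0.05, [0.007, -0.09, -0.076], [0.24, 0, 0]], [0.05, [0.01, -0.12, -0.102], [0.32, 0, 0]], [0.05, [0.012, -0.15, -0.127], [0.4, 0, 0]], [0.05, [0.015, -0.18, -0.153], [0.48, 0, 0]], [0.05, [0.018, -0.21, -0.178], [0.56, 0, 0]], [0.05, [0.02, -0.24, -0.204], [0.64, 0, 0]], [0.05, [0.022, -0.27, -0.229], [0.72, 0, 0]], [0.05, [0.025, -0.3, -0.255], [0.8, 0, 0]], [0.05, [0.028, -0.33, -0.28], [0.88, 0, 0]], [0.05, [0.03, -0.36, -0.306], [0.96, 0, 0]], [0.05, [0.033, -0.39, -0.331], [1.04, 0, 0]], [0.05, [0.035, -0.42, -0.357], [1.12, 0, 0]], [0.05, [0.038, -0.45, -0.382], [1.2, 0, 0]], [0.05, [0.04, -0.48, -0.408], [1.28, 0, 0]], [0.05, [0.043, -0.51, -0.433], [1.35, 0, 0]], [0.05, [0.0445, -0.5317, -0.4515], [1.392, 0, 0]], [0.05, [0.0445, -0.5317, -0.4515], [1.392, 0, 0]], [0.05, [0.0445, -0.5317, -0.4515], [1.392, 0, 0]]]}}

```text
t: 1.77
eef_pos: [0.552, -0.0224, 0.3594]
orientation: [0.104, 1.57, -0.106]
force: [0.1, -0.0, 0.4]
width: 0.0501
```

```bash
python3 - <<'E'
from h import *
st(); print(goal([.5515,-.021,.289],-7.5))
shot("scene","s1",(215,100,365,265),4); shot("top","t1",(200,150,350,310),3.7)
E
```

```text
t 1.77 pos [ 0.552  -0.0224  0.3594] F [ 0.1 -0.   0.4] T [-0.14  0.11  0.05] w 0.0501 q [-0.17  0.34  1.67 -0.    1.14 -0.03] xax [-0.002 -0.001 -1.   ] jawyaw -7.64
(array([ 0.0704,  0.0014, -0.0005]), array([-0.0024, -0.0015,  0.0014]))
```

View pics/s1.png

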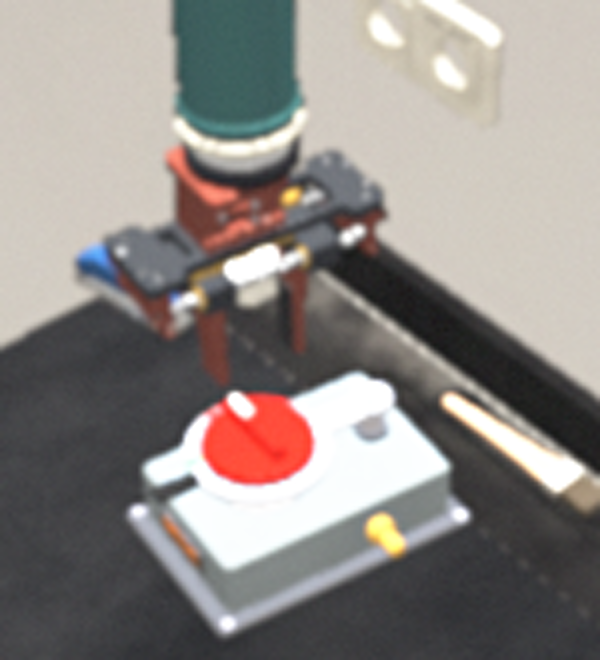

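View pics/t1.png

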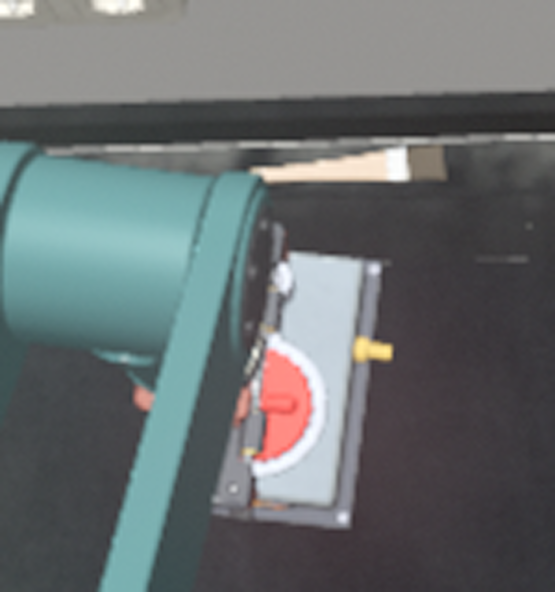

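Scene: the open fingertips at about (220,380) and (300,350) straddle the bar with the cap untouched below. I'll descend and pinch.

{"fn": "play_rows", "kwargs": {"series": [[0.05, [0.02, 0.001, -0.0005], [0, 0, 0]], [0.05, [0.04, 0.0014, -0.0005], [0, 0, 0]], [0.05, [0.055, 0.0014, -0.0005], [0, 0, 0]], [0.05, [0.066, 0.0014, -0.0005], [0, 0, 0]], [0.05, [0.071, 0.0014, -0.0005], [0, 0, 0]], [0.05, [0.072, 0.0014, -0.0005], [0, 0, 0]], [0.05, [0.072, 0.0014, -0.0005], [0, 0, 0]]], "grip_force": 25}}

```text
t: 2.45
eef_pos: [0.5502, -0.0186, 0.2878]
orientation: [0.101, 1.571, -0.103]
force: [-0.2, 0.7, 0.3]
width: 0.0495
```

```bash
python3 - <<'E'
from h import *
st(); shot("scene","s2",(240,150,340,250),6)
E
```

```text
t 2.45 pos [ 0.5502 -0.0186  0.2878] F [-0.2  0.7  0.3] T [-0.09  0.11 -0.02] w 0.0495 q [-0.16  0.42  1.74 -0.    0.98 -0.03] xax [-0.002 -0.001 -1.   ] jawyaw -7.44
```

View pics/s2.png

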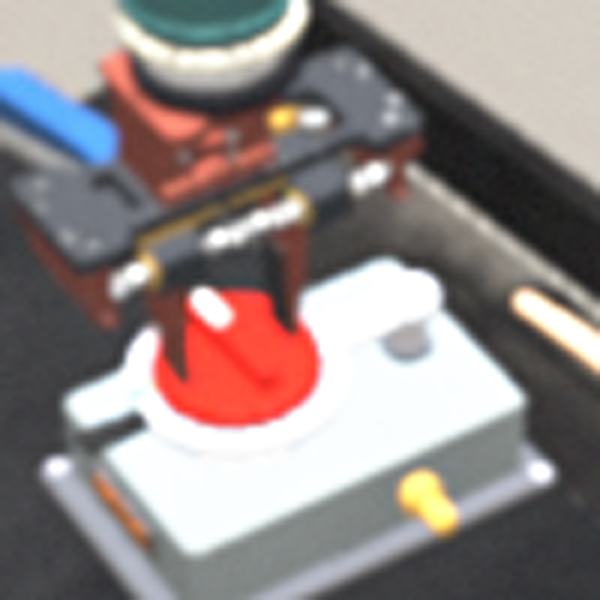

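The fingertips stand on either side of the bar, at (180,375) and (290,325). Their midpoint is about the cap centre. Closing now.

{"fn": "play_rows", "kwargs": {"series": [[0.0, [0, 0.0024, -0.001], [0, 0, 0]], [0.0, [0, 0.0024, -0.001], [0, 0, 0]], [0.0, [0, 0.0024, -0.001], [0, 0, 0]], [0.0, [0, 0.0024, -0.001], [0, 0, 0]], [0.0, [0, 0.0024, -0.001], [0, 0, 0]], [0.0, [0, 0.0024, -0.001], [0, 0, 0]], [0.0, [0, 0.0024, -0.001], [0, 0, 0]]], "grip_force": 25}}

```text
t: 3.08
eef_pos: [0.5517, -0.0166, 0.2887]
orientation: [0.101, 1.564, -0.103]
force: [6.5, -1.2, -4.1]
width: 0.0121
```

```bash
python3 - <<'E'
from h import *
st(); print(goal([.5515,-.021,.277],-7.5))
E
```

```text
t 3.08 pos [ 0.5517 -0.0166  0.2887] F [ 6.5 -1.2 -4.1] T [-0.09 -0.87  0.25] w 0.0121 q [-0.15  0.42  1.74 -0.    0.97 -0.02] xax [ 0.004 -0.002 -1.   ] jawyaw -7.44
(array([ 0.0117, -0.0043,  0.0003]), array([0.001 , 0.0041, 0.0011]))
```

The pinch is good (12.1 mm), but I'm 4 mm off along the bar and there is some side load. I'll reopen, re-centre and pinch again.

{"fn": "play_rows", "kwargs": {"series": [[0.03, [0, 0, 0], [0, 0, 0]], [0.03, [0, 0, 0], [0, 0, 0]], [0.03, [0, -0.004, 0.001], [0, 0.004, 0]], [0.03, [0, -0.0043, 0.001], [0, 0.004, 0]], [0.03, [0, -0.0043, 0.001], [0, 0.004, 0]], [0.03, [0, -0.0043, 0.001], [0, 0.004, 0]]]}}

```text
t: 3.58
eef_pos: [0.552, -0.0212, 0.2886]
orientation: [0.101, 1.569, -0.103]
force: [0.3, -0.6, -0.4]
width: 0.03
```

```bash
python3 - <<'E'
from h import *
st(); print(goal([.5525,-.021,.287],-7.5))
E
```

```text
t 3.58 pos [ 0.552  -0.0212  0.2886] F [ 0.3 -0.6 -0.4] T [-0.05  0.05  0.02] w 0.03 q [-0.16  0.42  1.74 -0.    0.98 -0.03] xax [-0.    -0.001 -1.   ] jawyaw -7.46
(array([0.0016, 0.0002, 0.0005]), array([ 0.0007, -0.0003,  0.0011]))
```

{"fn": "play_rows", "kwargs": {"series": [[0.03, [0.002, 0, 0.0005], [0, 0, 0]], [0.03, [0.004, 0, 0.0005], [0, 0, 0]], [0.03, [0.004, 0, 0.0005], [0, 0, 0]], [0.0, [0.004, 0, 0.0005], [0, 0, 0]], [0.0, [0.004, 0, 0.0005], [0, 0, 0]], [0.0, [0.004, 0, 0.0005], [0, 0, 0]], [0.0, [0.004, 0, 0.0005], [0, 0, 0]], [0.0, [0.004, 0, 0.0005], [0, 0, 0]]], "grip_force": 30}}

```text
t: 4.25
eef_pos: [0.5522, -0.0211, 0.2847]
orientation: [0.102, 1.57, -0.103]
force: [-2.2, 0.9, 5.7]
width: 0.0116
```

```bash
python3 - <<'E'
from h import *
st(); print(goal([.5525,-.021,.278],-7.5))
E
```

```text
t 4.25 pos [ 0.5522 -0.0211  0.2847] F [-2.2  0.9  5.7] T [ 0.01  0.42 -0.1 ] w 0.0116 q [-0.16  0.43  1.74 -0.    0.97 -0.03] xax [-0.001 -0.001 -1.   ] jawyaw -7.47
(array([0.0067, 0.0002, 0.0003]), array([ 0.0005, -0.0011,  0.0009]))
```

Well centred with small side load. Pressing down in steps.

{"fn": "play_rows", "kwargs": {"series": [[0.0, [0.002, 0, 0], [0, 0, 0]], [0.0, [0.004, 0, 0], [0, 0, 0]], [0.0, [0.006, 0, 0], [0, 0, 0]], [0.0, [0.007, 0, 0], [0, 0, 0]], [0.0, [0.007, 0, 0], [0, 0, 0]], [0.0, [0.007, 0, 0], [0, 0, 0]]]}}

```text
t: 4.75
eef_pos: [0.5521, -0.0211, 0.2788]
orientation: [0.102, 1.569, -0.103]
force: [-3.9, 0.0, 15.0]
width: 0.0116
```

```bash
python3 - <<'E'
from h import *
st(); shot("scene","s3",(240,150,340,250),6)
E
```

```text
t 4.75 pos [ 0.5521 -0.0211  0.2788] F [-3.9  0.  15. ] T [-0.06  0.83 -0.04] w 0.0116 q [-0.16  0.44  1.75 -0.    0.96 -0.03] xax [-0.001 -0.001 -1.   ] jawyaw -7.46
```

View pics/s3.png

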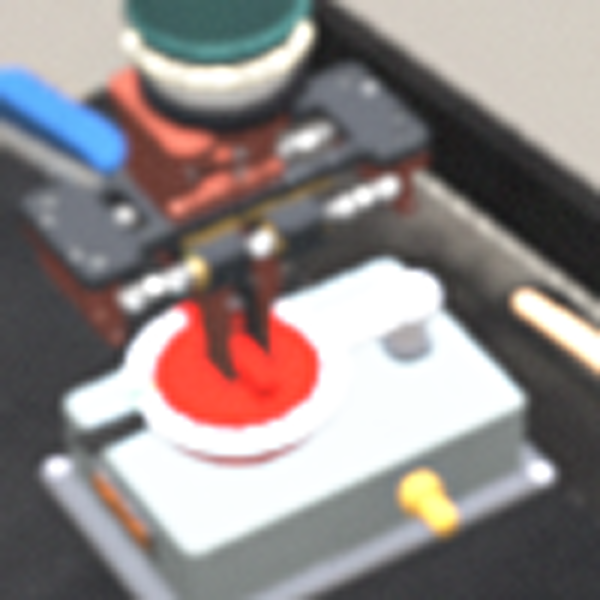

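The cap's underside now shows below the carrier at (240,460), and Fz is 15 N after 5.9 mm of travel, so it is pressed. I'll press about 1 mm more and start the turn.

{"fn": "play_rows", "kwargs": {"series": [[0.0, [0.0015, 0, 0], [0, 0, 0]], [0.0, [0.002, 0, 0], [0, 0, 0]], [0.0, [0.002, 0, 0], [-0.07, 0, 0]], [0.0, [0.002, 0, 0], [-0.14, 0, 0]], [0.0, [0.002, 0, 0], [-0.2, 0, 0]], [0.0, [0.002, 0, 0], [-0.2, 0, 0]]]}}

```text
t: 5.3
eef_pos: [0.5523, -0.0211, 0.2782]
orientation: [-0.058, 1.569, 0.057]
force: [-3.1, 1.7, 15.7]
width: 0.0121
```

```bash
python3 - <<'E'
from h import *
st()
E
```

```text
t 5.3 pos [ 0.5523 -0.0211  0.2782] F [-3.1  1.7 15.7] T [-0.    0.7   0.04] w 0.0121 q [-0.16  0.44  1.75 -0.    0.95 -0.24] xax [ 0.001 -0.001 -1.   ] jawyaw 4.19
```

{"fn": "play_rows", "kwargs": {"series": [[0.0, [0.0018, 0, 0], [-0.09, 0, 0]], [0.0, [0.0018, 0, 0], [-0.18, 0, 0]], [0.0, [0.0018, 0, 0], [-0.27, 0, 0]], [0.0, [0.0018, 0, 0], [-0.36, 0, 0]], [0.0, [0.0018, 0, 0], [-0.45, 0, 0]], [0.0, [0.0018, 0, 0], [-0.54, 0, 0]], [0.0, [0.0018, 0, 0], [-0.63, 0, 0]], [0.0, [0.0018, 0, 0], [-0.72, 0, 0]], [0.0, [0.0018, 0, 0], [-0.81, 0, 0]], [0.0, [0.0018, 0, 0], [-0.9, 0, 0]], [0.0, [0.0018, 0, 0], [-0.99, 0, 0]], [0.0, [0.0018, 0, 0], [-1.06, 0, 0]], [0.0, [0.0018, 0, 0], [-1.1, 0, 0]], [0.0, [0.0018, 0, 0], [-1.1, 0, 0]], [0.0, [0.0018, 0, 0], [-1.1, 0, 0]]]}}

```text
t: 6.55
eef_pos: [0.5533, -0.0202, 0.2781]
orientation: [-0.912, 1.368, 0.909]
force: [-0.8, 5.9, 15.4]
width: 0.0117
```

```bash
python3 - <<'E'
from h import *
st(); shot("scene","s4",(240,150,340,250),6)
E
```

```text
t 6.55 pos [ 0.5533 -0.0202  0.2781] F [-0.8  5.9 15.4] T [0.98 0.2  0.07] w 0.0117 q [-0.16  0.44  1.75  0.    0.95 -1.34] xax [ 0.004  0.    -1.   ] jawyaw 67.2
```

View pics/s4.png

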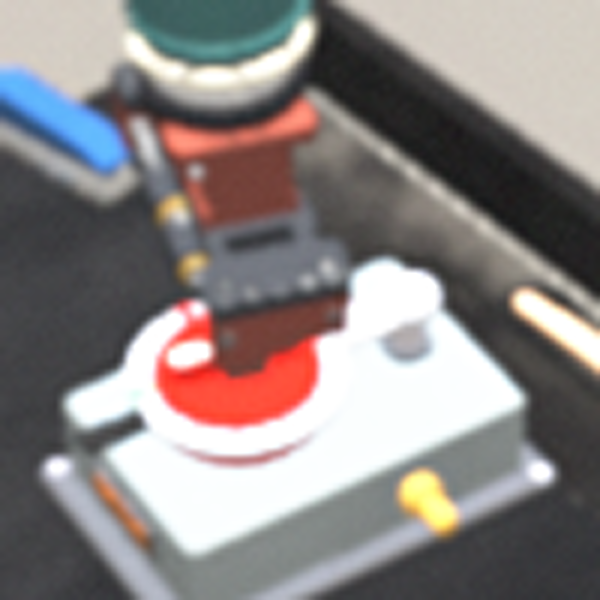

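The stripe has moved to the front at (190,352) and the cap is still pressed; the turn is 1.30 rad by jaw yaw. Now I'll open and rise.

{"fn": "play_rows", "kwargs": {"series": [[0.03, [0, 0, 0], [0, 0, 0]], [0.03, [0, 0, 0], [0, 0, 0]], [0.04, [0, 0, 0], [0, 0, 0]], [0.04, [-0.01, 0, 0], [0, 0, 0]], [0.04, [-0.025, 0, 0], [0, 0, 0]], [0.04, [-0.045, 0, 0], [0, 0, 0]], [0.04, [-0.075, 0, 0], [0, 0, 0]], [0.04, [-0.105, 0, 0], [0, 0, 0]], [0.04, [-0.105, 0, 0], [0, 0, 0]], [0.04, [-0.105, 0, 0], [0, 0, 0]]]}}

```text
t: 7.43
eef_pos: [0.5535, -0.0204, 0.3845]
orientation: [-0.914, 1.365, 0.907]
force: [0.2, 0.1, -1.2]
width: 0.0397
```

```bash
python3 - <<'E'
from h import *
st(); shot("scene","s5",(240,150,340,250),6)
# push point: r from pivot, handle yaw psi (world deg), clockwise swing
piv=np.array([.6455,-.0345])
for th in (0,.25,.5,.75,1.0,1.15):
    a=np.radians(172.5)-th; u=np.array([np.cos(a),np.sin(a)]); n=np.array([u[1],-u[0]]) # clockwise dir
    for off in ([-.045,-.03,-.0215] if th==0 else [-.0215]): print(th,off,(piv+.172*u+n*off).round(4),'dir',np.degrees(np.arctan2(n[1],n[0])).round(1))
E
```

```text
t 7.43 pos [ 0.5535 -0.0204  0.3845] F [ 0.2  0.1 -1.2] T [ 0.01  0.02 -0.01] w 0.0397 q [-0.16  0.31  1.64  0.    1.18 -1.34] xax [ 0.008 -0.    -1.   ] jawyaw 67.2
0 -0.045 [ 0.4691 -0.0567] dir 82.5
0 -0.03 [ 0.4711 -0.0418] dir 82.5
0 -0.0215 [ 0.4722 -0.0334] dir 82.5
0.25 -0.0215 [0.4778 0.0095] dir 68.2
0.5 -0.0215 [0.4939 0.0496] dir 53.9
0.75 -0.0215 [0.5194 0.0845] dir 39.5
1.0 -0.0215 [0.5528 0.112 ] dir 25.2
1.15 -0.0215 [0.5757 0.1242] dir 16.6
```

View pics/s5.png

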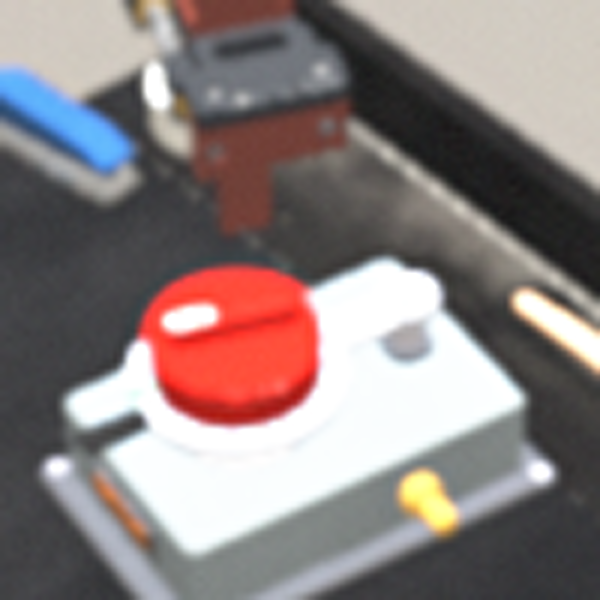

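The cap has sprung up: its tall side is visible and the stripe points to the front. Next I'll push the handle with closed fingers, on radius 167 mm.

```bash
python3 - <<'E'
from h import *
piv=np.array([.6455,-.0345])
def p(th,off,z):
    a=np.radians(172.5)-th; u=np.array([np.cos(a),np.sin(a)]); n=np.array([u[1],-u[0]])
    return [*(piv+.167*u+n*off),z]
print(p(0,-.048,.3))
print(goal(p(0,-.048,.3845),67.2)); print(goal(p(0,-.048,.256),67.2))
E
```

```text
[np.float64(0.4736634509240112), np.float64(-0.06029147924519429), 0.3]
(array([-0.0019,  0.0574, -0.0676]), array([-0.    ,  0.0021,  0.0043]))
(array([ 0.1266,  0.058 , -0.0678]), array([-0.    ,  0.0021,  0.0043]))
```

{"fn": "play_rows", "kwargs": {"series": [[0.0, [0, 0.019, -0.022], [0, 0, 0]], [0.0, [0, 0.038, -0.044], [0, 0.002, 0.004]], [0.0, [0, 0.057, -0.067], [0, 0.002, 0.004]], [0.0, [0, 0.058, -0.068], [0, 0.002, 0.004]], [0.0, [0, 0.058, -0.068], [0, 0.002, 0.004]], [0.0, [0.03, 0.058, -0.068], [0, 0.002, 0.004]], [0.0, [0.06, 0.058, -0.068], [0, 0.002, 0.004]], [0.0, [0.085, 0.058, -0.068], [0, 0.002, 0.004]], [0.0, [0.1, 0.058, -0.068], [0, 0.002, 0.004]], [0.0, [0.1, 0.058, -0.068], [0, 0.002, 0.004]], [0.0, [0.1, 0.058, -0.068], [0, 0.002, 0.004]]]}}

```text
t: 8.4
eef_pos: [0.4739, -0.0601, 0.2815]
orientation: [-0.91, 1.373, 0.913]
force: [0.1, -0.9, -0.1]
width: 0.0006
```

```bash
python3 - <<'E'
from h import *
st(); shot("scene","s6",(240,150,340,250),6)
print(proj("scene",[[.4737,-.0603,.1]]))
piv=np.array([.6455,-.0345])
def p(th,off,z):
    a=np.radians(172.5)-th; u=np.array([np.cos(a),np.sin(a)]); n=np.array([u[1],-u[0]])
    return [*(piv+.167*u+n*off),z]
print(goal(p(0,-.048,.256),67.2)); 
for t in (0,.1,.2,.3): print(t,goal(p(t,-.022,.256),67.2)[0])
E
```

```text
t 8.4 pos [ 0.4739 -0.0601  0.2815] F [ 0.1 -0.9 -0.1] T [-0.01  0.05  0.01] w 0.0006 q [-0.27  0.35  1.91  0.    0.89 -1.44] xax [-0.002  0.001 -1.   ] jawyaw 67.22
[[264.87227377 230.33759488]]
(array([ 0.0265,  0.0006, -0.0003]), array([ 0.0003,  0.0003, -0.    ]))
0 [0.0265 0.0074 0.0248]
0.1 [0.0265 0.0132 0.0406]
0.2 [0.0265 0.0173 0.0569]
0.3 [0.0265 0.0198 0.0736]
```

View pics/s6.png

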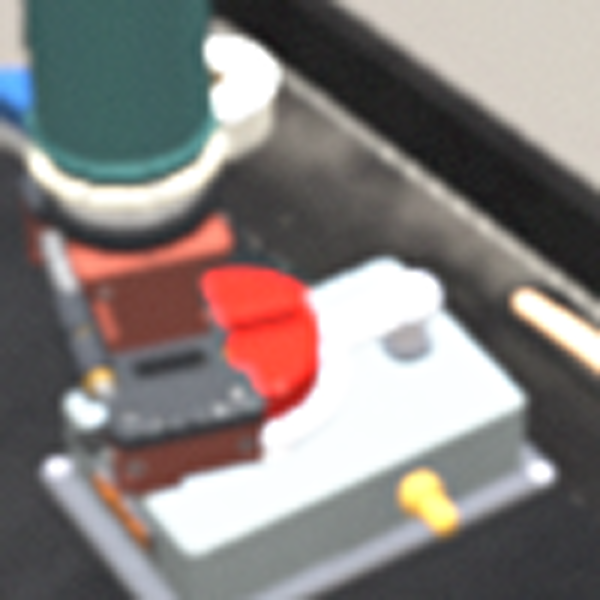

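```bash
python3 - <<'E'
from h import *
for P,h in (([.5535,-.0204],.3845),([.4739,-.0601],.2815)):
    for d in (.182,.163,.102,0): print(h,d,((proj("scene",[[*P,h-d]])-[240,150])*6).round())
shot("scene","s6b",(230,170,310,250),7)
E
```

```text
0.3845 0.182 [[221. 192.]]
0.3845 0.163 [[219. 159.]]
0.3845 0.102 [[213.  51.]]
0.3845 0 [[ 200. -144.]]
0.2815 0.182 [[149. 482.]]
0.2815 0.163 [[147. 453.]]
0.2815 0.102 [[138. 354.]]
0.2815 0 [[121. 176.]]
```

View pics/s6b.png

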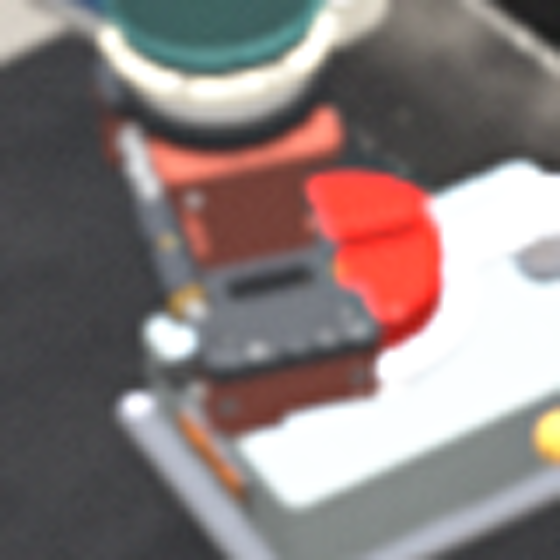

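The near side of the gripper body hides the closed fingertips, which project to (265,230) in the image, on the -y side of the handle tip. That matches the plan and there is no contact force. I'll descend and start pushing.

{"fn": "play_rows", "kwargs": {"series": [[0.0, [0.012, 0, 0], [0, 0, 0]], [0.0, [0.024, 0, 0], [0, 0, 0]], [0.0, [0.026, 0, 0], [0, 0, 0]], [0.0, [0.026, 0.003, 0.01], [0, 0, 0]], [0.0, [0.026, 0.006, 0.02], [0, 0, 0]], [0.0, [0.026, 0.009, 0.03], [0, 0, 0]], [0.0, [0.026, 0.013, 0.04], [0, 0, 0]], [0.0, [0.026, 0.015, 0.049], [0, 0, 0]], [0.0, [0.026, 0.017, 0.057], [0, 0, 0]], [0.0, [0.026, 0.0185, 0.065], [0, 0, 0]], [0.0, [0.026, 0.02, 0.074], [0, 0, 0]], [0.0, [0.026, 0.02, 0.074], [0, 0, 0]]]}}

```text
t: 9.5
eef_pos: [0.485, 0.0171, 0.2571]
orientation: [-0.913, 1.369, 0.911]
force: [0.5, -1.0, 0.4]
width: 0.0003
```

```bash
python3 - <<'E'
from h import *
st(); shot("scene","s7",(240,150,340,250),6)
piv=np.array([.6455,-.0345])
def p(th,off,z):
    a=np.radians(172.5)-th; u=np.array([np.cos(a),np.sin(a)]); n=np.array([u[1],-u[0]])
    return [*(piv+.167*u+n*off),z]
for t in np.arange(.3,1.35,.1): print(t.round(2),goal(p(t,-.022,.256),67.2)[0])
E
```

```text
t 9.5 pos [0.485  0.0171 0.2571] F [ 0.5 -1.   0.4] T [0.   0.01 0.02] w 0.0003 q [-0.11  0.39  1.91  0.    0.83 -1.28] xax [ 0.002  0.    -1.   ] jawyaw 67.27
0.3 [ 0.0011 -0.0002 -0.0012]
0.4 [0.0011 0.0006 0.0156]
0.5 [ 0.0011 -0.0003  0.0324]
0.6 [ 0.0011 -0.0029  0.049 ]
0.7 [ 0.0011 -0.0071  0.0653]
0.8 [ 0.0011 -0.013   0.0811]
0.9 [ 0.0012 -0.0204  0.0963]
1.0 [ 0.0012 -0.0292  0.1106]
1.1 [ 0.0012 -0.0394  0.124 ]
1.2 [ 0.0012 -0.051   0.1362]
1.3 [ 0.0012 -0.0636  0.1473]
```

View pics/s7.png

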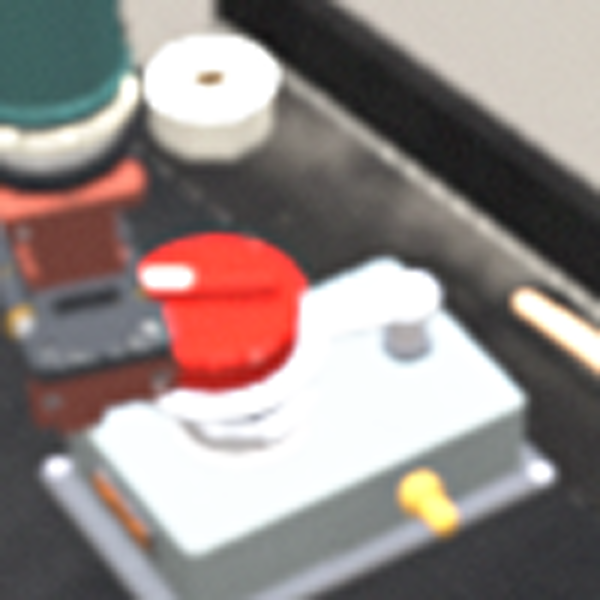

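The carrier is moving: the cap has shifted to (230,310) and the neck is emerging. I'll follow the arc on to about 1.2 rad.

{"fn": "play_rows", "kwargs": {"series": [[0.0, [0.001, 0.0006, 0.008], [0, 0, 0]], [0.0, [0.001, 0.0006, 0.016], [0, 0, 0]], [0.0, [0.001, 0, 0.024], [0, 0, 0]], [0.0, [0.001, 0, 0.032], [0, 0, 0]], [0.0, [0.001, -0.0015, 0.041], [0, 0, 0]], [0.0, [0.001, -0.003, 0.049], [0, 0, 0]], [0.0, [0.001, -0.005, 0.057], [0, 0, 0]], [0.0, [0.001, -0.007, 0.065], [0, 0, 0]], [0.0, [0.001, -0.01, 0.073], [0, 0, 0]], [0.0, [0.001, -0.013, 0.081], [0, 0, 0]], [0.0, [0.001, -0.0165, 0.089], [0, 0, 0]], [0.0, [0.001, -0.0205, 0.0965], [0, 0, 0]], [0.0, [0.001, -0.025, 0.104], [0, 0, 0]], [0.0, [0.001, -0.029, 0.111], [0, 0, 0]], [0.0, [0.001, -0.034, 0.118], [0, 0, 0]], [0.0, [0.001, -0.0395, 0.124], [0, 0, 0]], [0.0, [0.001, -0.045, 0.13], [0, 0, 0]], [0.0, [0.001, -0.051, 0.136], [0, 0, 0]], [0.0, [0.001, -0.051, 0.136], [0, 0, 0]]]}}

```text
t: 11.13
eef_pos: [0.5863, 0.1228, 0.2564]
orientation: [-0.913, 1.368, 0.911]
force: [0.1, -0.1, -0.2]
width: 0.0005
```

```bash
python3 - <<'E'
from h import *
st(); shot("scene","s8",(220,130,340,250),5)
print(goal([.53,.13,.256],67.2),goal([.5,.13,.40],67.2))
E
```

```text
t 11.13 pos [0.5863 0.1228 0.2564] F [ 0.1 -0.1 -0.2] T [-0.    0.05  0.01] w 0.0005 q [ 0.09  0.52  1.66  0.    0.96 -1.08] xax [ 0.004  0.001 -1.   ] jawyaw 67.29
(array([ 0.0002,  0.054 , -0.0145]), array([0.0017, 0.0014, 0.0024])) (array([-0.1439,  0.0814, -0.0259]), array([0.0017, 0.0014, 0.0024]))
```

View pics/s8.png

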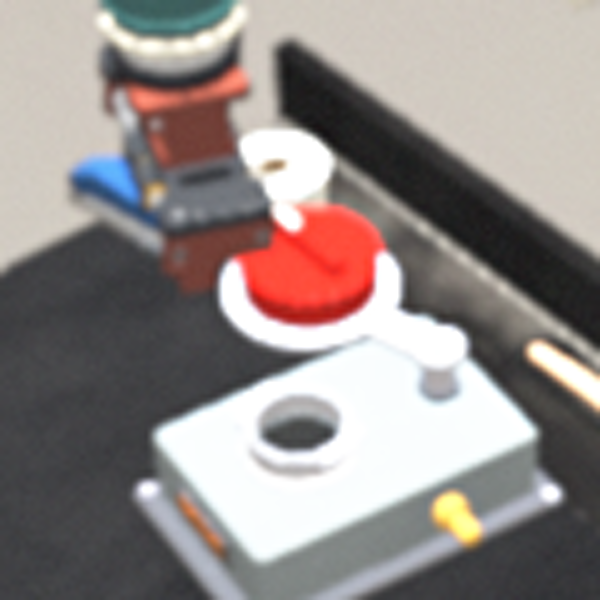

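The neck at (300,430) is fully uncovered and the carrier is well aside. Now I'll back off and rise.

{"fn": "play_rows", "kwargs": {"series": [[0.0, [0, 0.018, -0.005], [0, 0, 0]], [0.0, [0, 0.036, -0.01], [0, 0, 0]], [0.0, [0, 0.054, -0.0145], [0, 0, 0]], [0.0, [-0.03, 0.06, -0.018], [0, 0, 0]], [0.0, [-0.06, 0.07, -0.02], [0, 0, 0]], [0.0, [-0.09, 0.08, -0.025], [0, 0, 0]], [0.0, [-0.12, 0.11, -0.02], [0, 0, 0]], [0.0, [-0.144, 0.14, -0.01], [0, 0, 0]], [0.0, [-0.144, 0.14, -0.01], [0, 0, 0]], [0.0, [-0.144, 0.14, -0.01], [0, 0, 0]], [0.0, [-0.144, 0.14, -0.01], [0, 0, 0]]]}}

```text
t: 12.1
eef_pos: [0.452, 0.1672, 0.3998]
orientation: [-0.914, 1.368, 0.911]
force: [0.7, 0.5, -0.7]
width: 0.0004
```

```bash
python3 - <<'E'
from h import *
st(); im=shot("scene","s9",(140,130,380,310),3.3); t=shot("top","t9",(150,160,350,350),3)
h=cv2.cvtColor(im,cv2.COLOR_BGR2HSV);m=red(im);m[265:]=0;m[:150]=0
m=cv2.morphologyEx(m,cv2.MORPH_CLOSE,np.ones((5,5)))
k,l,s,c=cv2.connectedComponentsWithStats(m)
for j in range(1,k):
    if s[j,4]>100:
        P=onz("scene",[c[j]],.112)[0]; d=P[:2]-[.6455,-.0345]; print(s[j],P,'r',np.hypot(*d),'carrier',np.radians(172.5)-np.arctan2(d[1],d[0]))
E
```

```text
t 12.1 pos [0.452  0.1672 0.3998] F [ 0.7  0.5 -0.7] T [0.   0.   0.02] w 0.0004 q [ 0.21  0.19  1.76 -0.    1.18 -0.96] xax [ 0.003  0.    -1.   ] jawyaw 67.33
[267 172  30  23 497] [0.62396653 0.05327096 0.112     ] r 0.09037384429877808 carrier 1.1993113755458515
```

View pics/s9.png

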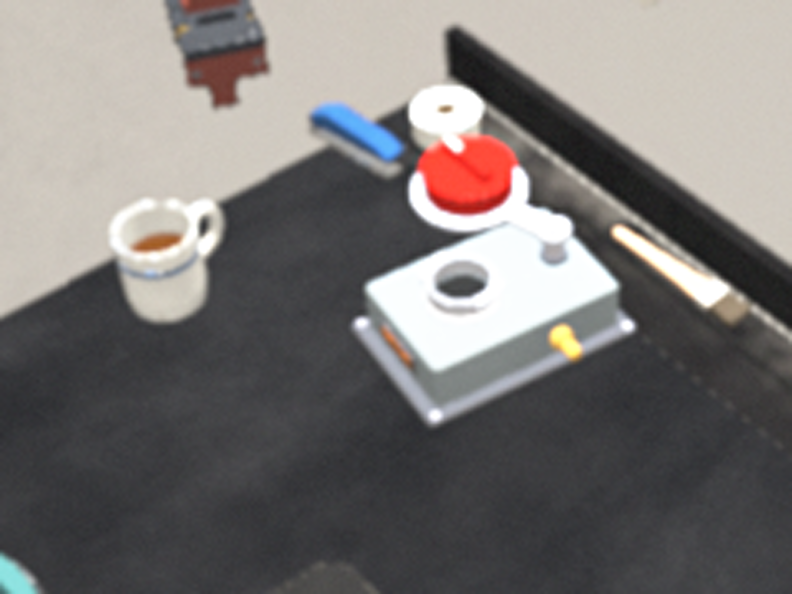

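View pics/t9.png

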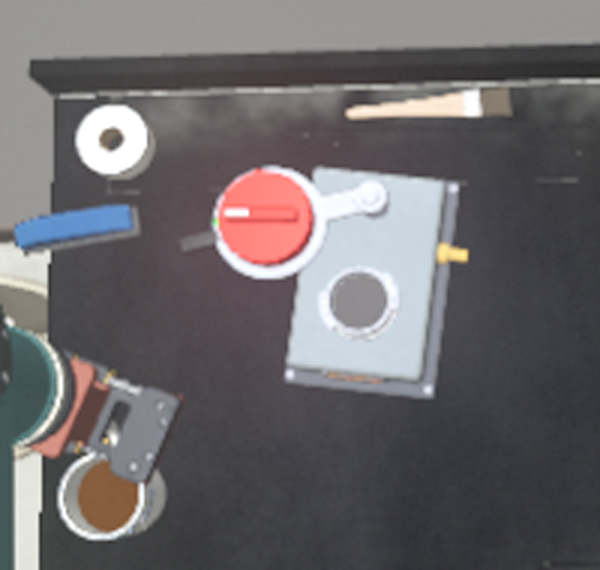

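The top view shows the mouth at (358,302) fully open, the cap at (265,215) over the side of the block with its stripe at the green dot, and the gripper well clear. Mug, stapler, roll and brush are where they stood. Handing in.

```bash
python3 -c "
from h import *
st(); print(job.job_done())"
```

```text
t 12.2 pos [0.4524 0.1668 0.3989] F [ 0.1 -0.6 -0.4] T [-0.06  0.04  0.01] w 0.0 q [ 0.21  0.19  1.76 -0.    1.18 -0.96] xax [ 0.001 -0.    -1.   ] jawyaw 67.26
the job is handed in; nothing more can be done
None
```

The reservoir is open and the job is handed in, at about 12 s of the 45 s allowed. No verdict was reported, so the results below come from my own checks.

**What I did:**
- I pinched the grip bar and pressed the cap down about 6.5 mm by the arm's height, with 15–16 N.
- While it was pressed I turned it anticlockwise about 1.30 rad, measured by the gripper's rotation, then let go.
- I pushed the handle round with closed fingers and moved the arm clear.

**Last checks:**
- **Cap:** it has sprung up, and its stripe points to the green dot.
- **Carrier:** it is swung about 1.2 rad aside, and both views show the filler mouth completely uncovered. The cap's distance from the pivot came out at 90 mm instead of 95 mm, so the angle is rough but well above 0.9 rad.
- **Arm:** it touches nothing, with forces under 1 N.
- **Other things on the bench:** by eye, the mug, stapler, label roll and brush are where they stood. The bottle, gauge and calculator were outside my final close-ups, but the arm never went near them.

**What went wrong on the way:** my first pinch was about 4 mm off along the bar because I got the sign of a small shift wrong. I reopened, re-centred and pinched again before pressing.

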